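# Line up the tube-stand collars and load the tube

## Robot

A 6-joint arm with a two-finger parallel gripper is mounted at the origin on a cart in front of the work surface, level with it; the furniture and walls round the work are solid. World frame = base frame: x ahead of the robot, y to its left, z up, the work surface at z = 0. Lengths are in m, angles in rad, forces in N, time in s.
With the tool pointing down it reaches from about 0.275 to 0.85 m from the base axis. Payload 19 kg.
Tool frame: the origin (TCP) lies at the very end of the fingers, on their centre line; the grasp point (between the pads) lies 19 mm behind it (grasp_offset is the distance from the TCP to the grasp point, in m); y points along the fingers, z is the direction in which the jaws open and shut, and the axes are right-handed (so a half turn about y gives the same grasp; the last joint's range is limited). The gripper opens to 85 mm and grips with 20 to 120 N. Pads are 22 mm wide; open, the fingers measure 114 mm over their backs; the gripper's body (76 mm by 85 mm) begins 54 mm behind the grasp point. The pads swing forward as they close: fully open they stand 13 mm farther back than shut.
Start: joints at [1.077, 0.15, 1.437, -0, 1.554, -0.134], TCP at [0.202, 0.538, 0.231] pointing down, gripper open.
Joint ranges: [-2.8, 2.8], [-0.68, 2.1], [0.12, 2.68], [-1.39, 4.53], [0.16, 2.79], [-2.81, 2.81]. Speed limits (rad/s): [1.89, 1.89, 2.22, 3.01, 3.01, 3.01].

## Interface

Orientations are given as a rotation vector (axis times angle).
In Python, from workcell import * gives the robot as it stands. The module is installed in compiled form; this text tells all that it offers.
- The arm moves only by the tool play_rows, never from a script. Its arguments are lists of equal length, an entry for each row: "xyz": the shift along the tool's x, y, z in cm, a list of three; "turn": the turn, a rotation vector about the tool's x, y, z in rad, a list of three; "grip": the finger opening in cm, from 0 to 8.54. In form: {"xyz": [[x, y, z], ...], "turn": [[rx, ry, rz], ...], "grip": [grip, ...]}. A call has 1 to 10 rows; each row shifts and turns the commanded pose from where the row before left it, along the tool's axes as they then stand; what a row does not reach is not made up. A row lasts 1/12 s, in which the tool goes at most 41.7 mm and 7.16 degrees, less where a joint would pass 70% of its speed; a pose out of reach is approached as far as the arm can. A call with a gripper value outside its range is refused whole. The fingers move at their own pace and stop on an object; "squeeze" is the grip in N (left out, the last holds). Time passes only in rows, so rows that do not move let the fingers close. It gives the time, the measured TCP pose, the force and the opening at its end, in the units of the state.
- sense(): the state, without advancing time (a new reading comes with each control period).
- capture(name): name is "scene" or "top" or "wrist"; returns a dict with "frame" (400x640x3 uint8, red, green, blue), "fx", "fy", "cx", "cy" (pixels), "rvec" (rotation vector, rad) and "tvec" (3), from world to camera coordinates, as OpenCV has them. Camera axes: x right, y down, z forward; pixel columns grow to the right and rows downward; lengths in m; the calibration is good to about 2 mm. The wrist camera is an equidistant fisheye: a pixel r from the principal point sees the ray r / f radians off the axis. A picture is of the moment at which its call begins. There is no depth.
- finish_job(): hands the job in, once; it reports no verdict.
The state is a dict: "clock": time; "joints": joint angles; "joint_velocities": joint speeds; "joint_torque": joint torques, N m; "position": TCP position; "ee_rot": TCP orientation; "contact_force": force on the tool from outside, world axes, zero at the start; "ft_torque": the same for the moment, N m; "gripper_width": opening from 0.0 (shut) to 1.0 (fully open).
Only numpy, scipy, OpenCV 4.12 (cv2) and the standard library are available. Lean on these libraries where they do the work, as an engineer would, in place of code of your own. Each camera call takes 0.05 s, during which the arm holds its last target. There are 200 camera calls.

## Task

The green collar on the little grey tube stand has been knocked aside. Set it squarely back on the flat white collar so that the holes of both collars and the base line up, then stand the orange-capped tube down through both collars until it rests on the bottom of the socket in the base. Let go of everything, and leave the blue-capped tube in its holder.

Things in the scene. Friction and masses are not known exactly. Their poses are not given: they have to be found in the camera images.
- base_socket (a point): Centre of the mouth of the round socket in the stand's base, a fixed grey square plate 110 x 110 mm, 12 mm thick, lying on the bench. The socket is 46 mm in diameter and 8 mm deep (its floor is 4 mm above the bench). This point is level with the plate's top, 12 mm above the bench; its z points up.
- collar_low_centre (a point): Loose white plastic collar (ring), 76 mm outside, 38 mm hole, 10 mm high, lying on the base with its hole within about 3 mm of being over the socket. The point is its centre, on the axis, 5 mm above its underside; z is its axis, up.
- collar_top_centre (a point): Loose green plastic collar (ring), 58 mm outside, 38 mm hole, 46 mm high, 0.1 kg, standing on the white collar but 14 to 20 mm to one side, so the tube cannot pass. Grip it across its outside from above. The point is its centre, on the axis, 23 mm above its underside; once stacked it is 33 mm above the socket mouth (45 mm above the bench). z is its axis, up.
- tube_orange_cap (a point): Centre of the orange screw cap of the tube to load, which stands upright in one well of the tube holder. Clear tube 116 mm high, flat foot, barrel 28 mm, cap 33 mm in diameter and 18 mm high, 0.07 kg. The cap's top is 10 mm above this point, the foot 106 mm below it, on the axis; z is the tube's axis, up. Fully home in the stand, this point is 98 mm above the socket mouth.
- tube_orange_tip (a point): Centre of the flat foot (underside) of the orange-capped tube; 8 mm below the socket mouth when the tube is fully home.
- tube_blue_cap (a point): Centre of the blue cap of the other tube, of the same size and shape, standing in the holder's other well, its top 120 mm above the bench; it stays there, and a tube carried over it must clear it.
- tube_holder: Fixed grey block 70 x 170 mm (x, y), 40 mm high, origin at the centre of its underside on the bench. Two round wells 34 mm wide at y = +50 and -50 mm along its own y axis, their floors 4 mm above the bench; a tube stands loosely in each.

How it is judged:
On the way:
1. the green collar stands upright on the white one, both holes lined up with the socket, the tube not yet in them (horizontal distance between each of collar_top_centre, collar_low_centre and base_socket below 0.012 m and angle between each of collar_top_centre, collar_low_centre's own z axis and vertical below 0.1 rad and z of collar_top_centre in the frame of base_socket between 0.027 and 0.039 m and z of collar_low_centre in the frame of base_socket between 0.001 and 0.009 m and (horizontal distance between tube_orange_cap and base_socket above 0.05 m or z of tube_orange_tip in the frame of base_socket above 0.045 m)), for 0.2 s.
At the end, for the whole second after the job is handed in: Both collars stacked on the base, axes within 12 mm of the socket's, tilt under 0.1 rad; the orange-capped tube through both, foot 3 mm or more below the socket mouth and within 12 mm of its axis (cap 25 mm), leaning under 0.25 rad; the blue-capped tube within 20 mm of its place (horizontal distance between each of collar_top_centre, collar_low_centre, tube_orange_tip and base_socket below 0.012 m and angle between each of collar_top_centre, collar_low_centre's own z axis and vertical below 0.1 rad and z of collar_top_centre in the frame of base_socket between 0.027 and 0.039 m and z of collar_low_centre in the frame of base_socket between 0.001 and 0.009 m and horizontal distance between tube_orange_cap and base_socket below 0.025 m and z of tube_orange_tip in the frame of base_socket below -0.003 m and angle between tube_orange_tip's own z axis and vertical below 0.25 rad and distance of tube_blue_cap from where it was at the start of the episode below 0.02 m); the robot touches nothing.
It fails at once if the blue-capped tube is lifted or knocked out of its place (distance of tube_blue_cap from where it was at the start of the episode above 0.03 m).
It also fails if it takes over 54 s, if anything falls off the work surface, if the arm or the gripper's body presses on something with over 40 N, if the wrist force passes 120 N, or if a joint passes its speed limit or range.

## Working session

There is one attempt and no reset: what is moved stays moved. The work goes in short steps, Python scripts to look and compute and a tool call to move; the robot and the scene stay as the last step left them, time stands still between calls to the robot, and variables do not carry over. Pictures are saved under pics/ and viewed, about 8 in all and at most 12, crops included, and the job is handed in when it is done.

Besides the shell and the picture viewer there is one more tool, called after ">>>" as name(argument=value, ...), one argument or row to a line, values as JSON. play_rows: Moves the arm, as the interface text tells. Its arguments: {"type":"object","properties":{"xyz":{"type":"array","items":{"type":"array","items":{"type":"number"}}},"turn":{"type":"array","items":{"type":"array","items":{"type":"number"}}},"grip":{"type":"array","items":{"type":"number"}},"squeeze":{"type":"number"}},"required":["xyz","turn","grip"]}

```bash
mkdir -p pics; cat > h.py <<'E'
from workcell import *
import numpy as np, cv2
from scipy.spatial.transform import Rotation as R
def save(c,n): cv2.imwrite('pics/'+n,cv2.cvtColor(c['frame'],cv2.COLOR_RGB2BGR))
def ray(c,u,v,fish=False):
    x=np.array([(u-c['cx'])/c['fx'],(v-c['cy'])/c['fy']])
    if fish:
        r=np.linalg.norm(x); d=np.array([*(x/r*np.sin(r) if r>1e-9 else x),np.cos(r)])
    else: d=np.array([*x,1.])
    M=R.from_rotvec(np.ravel(c['rvec'])).as_matrix(); return -M.T@np.ravel(c['tvec']),M.T@d
def onz(c,u,v,z,fish=False):
    o,d=ray(c,u,v,fish); return o+d*(z-o[2])/d[2]
E
python3 - <<'E'
from h import *
a=capture('scene');b=capture('top')
save(a,'s1.png');save(b,'t1.png')
s=sense();print(s['position'],s['ee_rot'],s['clock'],R.from_rotvec(s['ee_rot']).as_matrix().round(3))
for c in(a,b):print(ray(c,320,200))
E
```

```text
[0.20238854 0.53796734 0.23076612] [-1.55334196  0.2826717  -0.28214337] 0.1 [[ 0.936 -0.001  0.352]
 [-0.352 -0.001  0.936]
 [-0.    -1.    -0.001]]
(array([0.43675456, 0.68108987, 0.50259354]), array([ 0.12348752, -0.87739678, -0.46388261]))
(array([ 0.35745223, -0.07855142,  0.93377605]), array([ 0.18594428,  0.00443325, -0.98260977]))
```

View pics/t1.png

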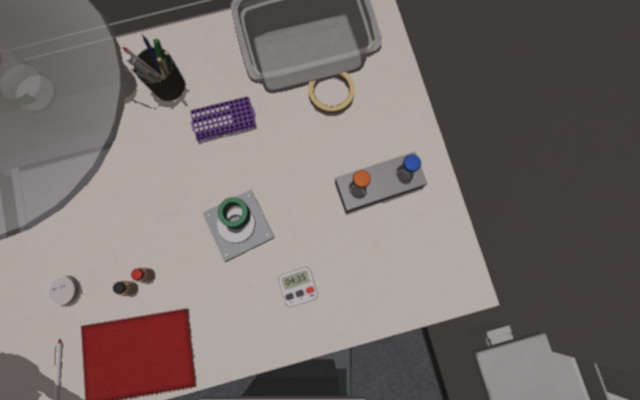

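View pics/s1.png

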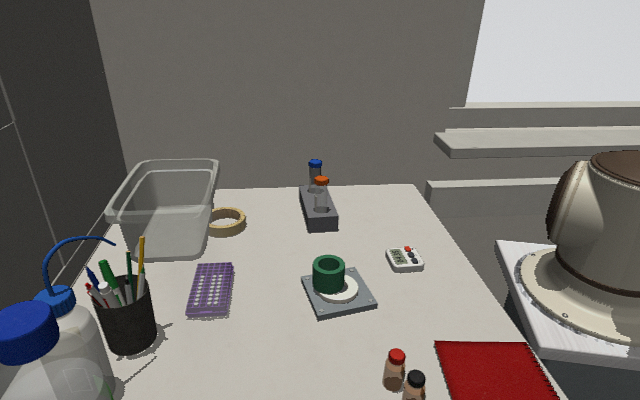

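The top view shows the plate with its centre near (239,226), the green collar at (234,212), the orange cap at (361,179) and the blue cap at (411,163). The scene view shows the same layout, with the collar upright at (329,275).

```bash
python3 - <<'E'
from h import *
b=capture('top');f=b['frame'];h=cv2.cvtColor(f,cv2.COLOR_RGB2HSV)
def comp(lo,hi,x0,x1,y0,y1):
    m=cv2.inRange(h,lo,hi);k=np.zeros_like(m);k[y0:y1,x0:x1]=m[y0:y1,x0:x1]
    cs=cv2.findContours(k,0,2)[0];return max(cs,key=cv2.contourArea)
def rep(n,c,z):
    (u,v),r=cv2.minEnclosingCircle(c); print(n,(u,v),r,cv2.contourArea(c),onz(b,u,v,z).round(4))
rep('orange',comp((0,120,60),(15,255,255),340,385,160,200),.120)
rep('blue',comp((105,100,40),(130,255,255),390,430,145,180),.120)
rep('green',comp((60,80,30),(95,255,255),200,270,190,240),.068)
# plate: print hsv samples
for p in [(215,225),(262,240),(240,250),(236,238),(190,225),(300,250),(235,215)]:print(p,h[p[1],p[0]])
up=cv2.resize(f[180:270,195:285],None,fx=6,fy=6,interpolation=cv2.INTER_CUBIC)
up2=cv2.resize(f[145:215,325:435],None,fx=4,fy=4)
cv2.imwrite('pics/t2.png',cv2.cvtColor(up,cv2.COLOR_RGB2BGR))
for q in [(320,200),(330,200),(320,210)]:print(onz(b,*q,0).round(3))
E
```

```text
orange (360.3999938964844, 179.0) 8.411998748779297 199.0 [ 0.5498 -0.1484  0.12  ]
blue (411.5, 163.0833282470703) 8.461198806762695 198.0 [ 0.579  -0.2421  0.12  ]
green (233.47872924804688, 212.8744659423828) 15.312664985656738 643.0 [0.4972 0.0906 0.068 ]
(215, 225) [105   4 136]
(262, 240) [120   5 147]
(240, 250) [105   4 142]
(236, 238) [156   7 177]
(190, 225) [ 11  23 177]
(300, 250) [ 13  20 177]
(235, 215) [ 0  3 86]
[ 0.534 -0.074  0.   ]
[ 0.534 -0.095  0.   ]
[ 0.513 -0.074  0.   ]
```

View pics/t2.png

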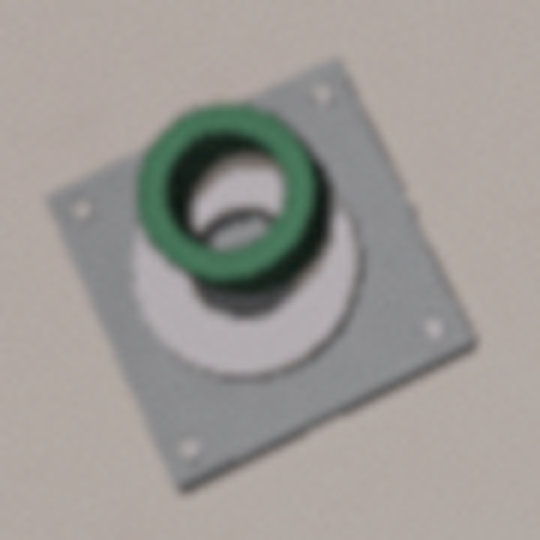

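The crop shows the plate's screw holes at (84,210), (322,93), (434,328) and (191,448). The white collar's centre is near (248,263), and the green rim's centre is near (228,193).

```bash
python3 - <<'E'
from h import *
b=capture('top')
def p(u,v,z): return onz(b,195+(u+.5)/6-.5,180+(v+.5)/6-.5,z)
print('base',p(258.5,270,.012),'white',p(248,263,.022),'green',p(228,193,.068))
H=[p(*q,.012) for q in[(84,210),(322,93),(434,328),(191,448)]]
e=H[1]-H[0];print('plate edge ang',np.degrees(np.arctan2(e[1],e[0])))
s=sense();M=R.from_rotvec(s['ee_rot']).as_matrix();g=p(228,193,.068)
print('to above green (tool cm)',(M.T@(np.array([g[0],g[1],.2])-s['position'])*100).round(2))
E
```

```text
base [0.48225982 0.09227868 0.012     ] white [0.48327454 0.09400462 0.022     ] green [0.49940724 0.09237038 0.068     ]
plate edge ang -63.38273278009517
to above green (tool cm) [ 43.49   3.11 -31.26]
```

>>> play_rows(
  xyz=[
    [2.9,0,-2.1],
    [2.9,0,-2.1],
    [2.9,0,-2.1],
    [2.9,0,-2.1],
    [2.9,0,-2.1],
    [2.9,0,-2.1],
    [2.9,0,-2.1],
    [2.9,0,-2.1],
    [2.9,0,-2.1],
    [2.9,0,-2.1],
  ],
  turn=[
    [0,0,0],
    [0,0,0],
    [0,0,0],
    [0,0,0],
    [0,0,0],
    [0,0,0],
    [0,0,0],
    [0,0,0],
    [0,0,0],
    [0,0,0],
  ],
  grip=[8.5,8.5,8.5,8.5,8.5,8.5,8.5,8.5,8.5,8.5],
  squeeze=30,
)

```text
clock: 1.03
position: [0.4005, 0.2379, 0.2314]
ee_rot: [-1.552, 0.282, -0.282]
contact_force: [1.1, -0.2, 0.3]
gripper_width: 0.993
```

>>> play_rows(
  xyz=[
    [2.9,0.5,-2.1],
    [2.9,0.5,-2.1],
    [2.9,0.5,-2.1],
    [2.9,0.5,-2.1],
    [0,0.5,0],
    [0,0.5,0],
    [0,0,0],
    [0,0,0],
    [0,0,0],
    [0,0,0],
  ],
  turn=[
    [0,0,0],
    [0,0,0],
    [0,0.113,0],
    [0,0.113,0],
    [0,0.113,0],
    [0,0.113,0],
    [0,0.113,0],
    [0,0.113,0],
    [0,0.113,0],
    [0,0.113,0],
  ],
  grip=[8.5,8.5,8.5,8.5,8.5,8.5,8.5,8.5,8.5,8.5],
)

```text
clock: 1.87
position: [0.4754, 0.1179, 0.2011]
ee_rot: [-1.337, 0.985, -0.984]
contact_force: [0.8, -0.1, -0.5]
gripper_width: 0.997
```

```bash
cat >> h.py <<'E'
def go(x,y,z):
    s=sense();M=R.from_rotvec(s['ee_rot']).as_matrix()
    print('t',round(s['clock'],2),'pos',s['position'].round(4),'y',M[:,1].round(3),'z',M[:,2].round(3),'F',np.round(s['contact_force'],1),'w',round(s['gripper_width'],3))
    print('tool cm',(M.T@(np.array([x,y,z])-s['position'])*100).round(2))
E
python3 - <<'E'
from h import *
go(.499,.092,.2)
w=capture('wrist');save(w,'w1.png')
E
```

```text
t 1.87 pos [0.4754 0.1179 0.2011] y [-0. -0. -1.] z [ 0.955  0.297 -0.   ] F [ 0.8 -0.1 -0.5] w 0.997
tool cm [3.18 0.11 1.48]
```

View pics/w1.png

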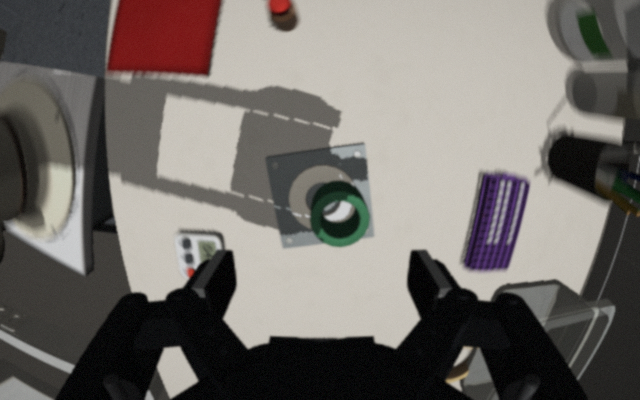

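The wrist view shows the green rim near (340,212). The plate's corners are near (267,157), (365,144), (374,236) and (283,248), with the white collar around (320,200).

```bash
python3 - <<'E'
from h import *
w=capture('wrist');f=w['frame'];h=cv2.cvtColor(f,cv2.COLOR_RGB2HSV)
m=cv2.inRange(h,(60,80,30),(95,255,255));k=np.zeros_like(m);k[170:260,295:380]=m[170:260,295:380]
c=max(cv2.findContours(k,0,2)[0],key=cv2.contourArea)
(u,v),r=cv2.minEnclosingCircle(c)
for z in(.068,.045):print('green',(u,v),r,onz(w,u,v,z,True))
P=[onz(w,*q,.012,True) for q in[(267,157),(365,144),(374,236),(283,248)]]
print('base',np.mean(P,0),[np.linalg.norm(P[i]-P[i-1]).round(4) for i in range(4)])
up=cv2.resize(f[135:260,255:385],None,fx=5,fy=5,interpolation=cv2.INTER_CUBIC)
cv2.imwrite('pics/w2.png',cv2.cvtColor(up,cv2.COLOR_RGB2BGR))
E
```

```text
green (338.92431640625, 213.19454956054688) 31.953907012939453 [0.49899441 0.09995009 0.068     ]
green (338.92431640625, 213.19454956054688) 31.953907012939453 [0.50266914 0.09252389 0.045     ]
base [0.48465438 0.09333259 0.012     ] [np.float64(0.11), np.float64(0.1075), np.float64(0.1088), np.float64(0.109)]
```

View pics/w2.png

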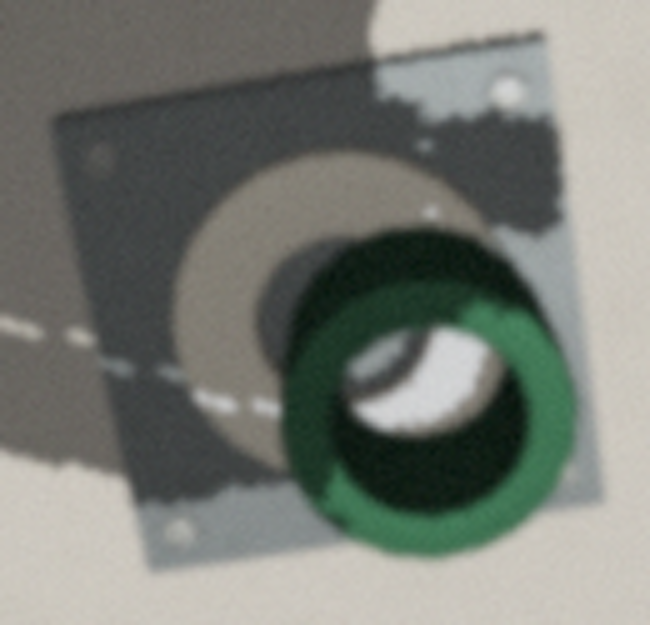

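The crop shows the green rim centred near (430,417), the white collar near (340,313), and the plate corners at (52,115), (545,32), (605,500) and (150,570).

```bash
python3 - <<'E'
from h import *
w=capture('wrist')
p=lambda u,v,z:onz(w,255+(u+.5)/5-.5,135+(v+.5)/5-.5,z,True)
print('green',p(430,417,.068),'white',p(340,313,.022))
print('base',np.mean([p(*q,.012) for q in[(52,115),(545,32),(605,500),(150,570)]],0))
go(.4995,.093,.2)
E
```

```text
green [0.50230008 0.09611866 0.068     ] white [0.48401684 0.09762406 0.022     ]
base [0.48466266 0.09430746 0.012     ]
t 2.02 pos [0.4754 0.118  0.2012] y [-0. -0. -1.] z [ 0.952  0.305 -0.   ] F [-0.5 -0.9  0. ] w 0.995
tool cm [3.11 0.12 1.54]
```

>>> play_rows(
  xyz=[
    [1.0,0,0.6],
    [1.0,0,0.6],
    [1.0,0,0.5],
    [0,3,0],
    [0,3,0],
    [0,3,0],
    [0,3,0],
    [0,2,0],
    [0,1.5,0],
    [0,1.1,0],
  ],
  turn=[
    [0,0,0],
    [0,0,0],
    [0,0,0],
    [0,0,0],
    [0,0,0],
    [0,0,0],
    [0,0,0],
    [0,0,0],
    [0,0,0],
    [0,0,0],
  ],
  grip=[8.5,8.5,8.5,8.5,8.5,8.5,8.5,8.5,8.5,8.5],
)

```text
clock: 2.85
position: [0.5007, 0.0937, 0.0334]
ee_rot: [-1.341, 0.981, -0.979]
contact_force: [0.2, 0.4, 0.9]
gripper_width: 0.993
```

>>> play_rows(
  xyz=[
    [0,0,0],
    [0,0,0],
    [0,0,0],
    [0,0,0],
    [0,0,0],
    [0,0,0],
    [0,0,0],
    [0,0,0],
  ],
  turn=[
    [0,0,0],
    [0,0,0],
    [0,0,0],
    [0,0,0],
    [0,0,0],
    [0,0,0],
    [0,0,0],
    [0,0,0],
  ],
  grip=[8.5,7.5,7,6.5,6,5.5,5,5],
)

```text
clock: 3.52
position: [0.5013, 0.0945, 0.0364]
ee_rot: [-1.338, 0.979, -0.981]
contact_force: [-1.7, -0.4, 8.9]
gripper_width: 0.678
```

```bash
python3 - <<'E'
from h import *
go(.4835,.0940,.038)
save(capture('wrist'),'w3.png')
E
```

```text
t 3.52 pos [0.5013 0.0945 0.0364] y [ 0.002 -0.    -1.   ] z [0.953 0.303 0.002] F [-1.7 -0.4  8.9] w 0.678
tool cm [-0.49 -0.16 -1.71]
```

View pics/w3.png

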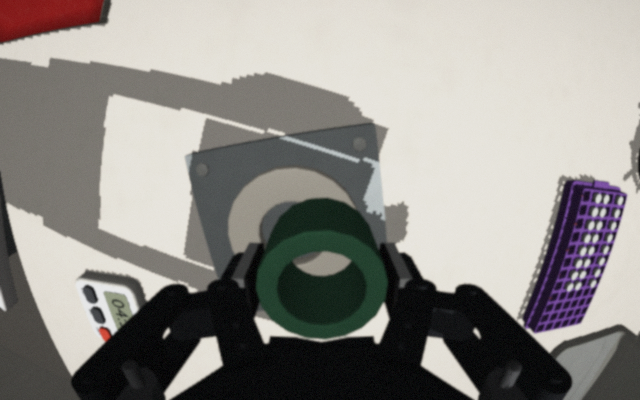

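The collar is gripped between the pads, with its rim centred near (322,283). The opening reads 58 mm.

```bash
python3 - <<'E'
from h import *
w=capture('wrist')
print(onz(w,322,284,.068,True),onz(w,322-64,284,.068,True),onz(w,322+64,284,.068,True))
# plate: corners seen
print([onz(w,*q,.012,True).round(4) for q in[(187,156),(375,124)]],[onz(w,*q,.012,True).round(4) for q in[(202,170),(360,144)]])
# white: left edge, top
print(onz(w,229,222,.022,True),onz(w,292,167,.022,True))
E
```

```text
[0.501501   0.09747523 0.068     ] [0.47561098 0.08861395 0.068     ] [0.52781017 0.10516817 0.068     ]
[array([0.413, 0.118, 0.012]), array([0.5099, 0.1659, 0.012 ])] [array([0.4241, 0.1125, 0.012 ]), array([0.5057, 0.1529, 0.012 ])]
[0.44896153 0.09113182 0.022     ] [0.47447477 0.13157235 0.022     ]
```

>>> play_rows(
  xyz=[
    [0,-0.5,0],
    [0,-0.5,0],
    [-0.1,0,-0.4],
    [-0.1,0,-0.4],
    [-0.1,0,-0.4],
    [-0.1,0,-0.4],
    [0,0,0],
    [0,0,0],
  ],
  turn=[
    [0,0,0],
    [0,0,0],
    [0,0,0],
    [0,0,0],
    [0,0,0],
    [0,0,0],
    [0,0,0],
    [0,0,0],
  ],
  grip=[5,5,5,5,5,5,5,5],
)

```text
clock: 4.28
position: [0.484, 0.0935, 0.0453]
ee_rot: [-1.339, 0.98, -0.98]
contact_force: [0.3, 0.2, -1.5]
gripper_width: 0.673
```

```bash
python3 - <<'E'
from h import *
go(.4845,.0940,.0365)
save(capture('wrist'),'w4.png');t=capture('top')['frame'][180:270,195:285]
a=cv2.imread('pics/w4.png')
t=cv2.resize(t[:,:,::-1],(400,400),interpolation=2)
cv2.imwrite('pics/w4.png',np.hstack([a[:,120:520],t]))
E
```

```text
t 4.28 pos [0.484  0.0935 0.0453] y [-0. -0. -1.] z [ 0.953  0.302 -0.   ] F [ 0.3  0.2 -1.5] w 0.673
tool cm [-0.03  0.88  0.06]
```

View pics/w4.png

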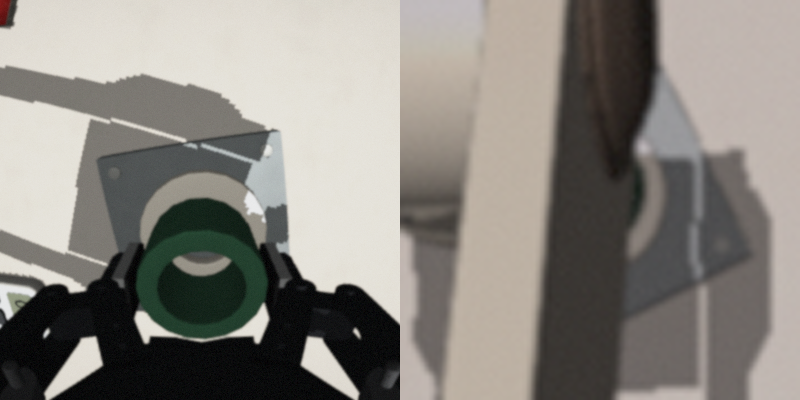

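The collar is lifted upright and its rim, at (202,285), is in line with the white ring arc centred on about 203. The arm blocks the top view.

>>> play_rows(
  xyz=[
    [0,0.4,0],
    [0,0.3,0],
    [0,0.15,0],
    [0,0,0],
    [0,0,0],
    [0,0,0],
    [0,0,0],
    [0,0,0],
    [0,0,0],
    [0,0,0],
  ],
  turn=[
    [0,0,0],
    [0,0,0],
    [0,0,0],
    [0,0,0],
    [0,0,0],
    [0,0,0],
    [0,0,0],
    [0,0,0],
    [0,0,0],
    [0,0,0],
  ],
  grip=[5,5,5,5,5,6.2,7.0,8.0,8.5,8.5],
)

```text
clock: 5.22
position: [0.4843, 0.0935, 0.0368]
ee_rot: [-1.339, 0.98, -0.98]
contact_force: [0.8, 0.2, -0.1]
gripper_width: 0.993
```

>>> play_rows(
  xyz=[
    [0,0,0],
    [0,-1.5,0],
    [0,-3,0],
    [0,-4,0],
    [0,-4,0],
    [0,-4,0],
    [0,-4,0],
    [3,0,0],
    [4,0,0],
    [4,0,0],
  ],
  turn=[
    [0,0,0],
    [0,0,0],
    [0,0,0],
    [0,0,0],
    [0,0,0],
    [0,0,0],
    [0,0,0],
    [0,0,0],
    [0,0,0],
    [0,0,0],
  ],
  grip=[8.5,8.5,8.5,8.5,8.5,8.5,8.5,8.5,8.5,8.5],
)

```text
clock: 6.05
position: [0.5178, -0.0121, 0.2428]
ee_rot: [-1.339, 0.977, -0.98]
contact_force: [1.0, 0.7, 0.0]
gripper_width: 0.992
```

>>> play_rows(
  xyz=[
    [4,0,0.5],
    [4,0,0.5],
    [3,0,0.5],
    [0,0,0.5],
    [0,0,0],
    [0,0,0],
  ],
  turn=[
    [0,0,0],
    [0,0,0],
    [0,0,0],
    [0,0,0],
    [0,0,0],
    [0,0,0],
  ],
  grip=[8.5,8.5,8.5,8.5,8.5,8.5],
)

```text
clock: 6.55
position: [0.5696, -0.1098, 0.2415]
ee_rot: [-1.339, 0.981, -0.98]
contact_force: [0.1, 0.1, -0.1]
gripper_width: 0.994
```

```bash
python3 - <<'E'
from h import *
go(.5498,-.1484,.2)
w=capture('wrist');save(w,'w5r.png');t=capture('top')['frame'][180:270,195:285]
a=cv2.imread('pics/w5r.png')
t=cv2.resize(t[:,:,::-1],(360,360),interpolation=2)
o=np.zeros((600,700,3),np.uint8);o[:400,:640]=a;o=np.vstack([cv2.resize(a,(350,219)),np.zeros((0,350,3),np.uint8)])
c=np.zeros((360,350,3),np.uint8);c[:219]=o
cv2.imwrite('pics/w5.png',np.hstack([c,t]))
E
```

```text
t 6.55 pos [ 0.5696 -0.1098  0.2415] y [-0.001  0.    -1.   ] z [ 0.953  0.302 -0.001] F [ 0.1  0.1 -0.1] w 0.994
tool cm [ 3.08  4.15 -3.05]
```

View pics/w5.png

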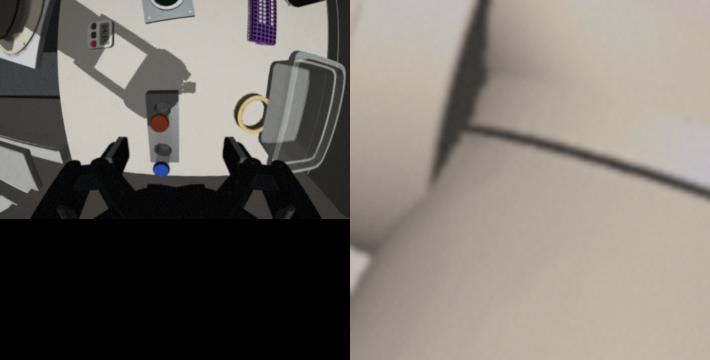

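The wrist view shows the orange cap, in full-frame pixels, near (290,224), and the blue cap near (294,308). The arm hides the stand from the top camera, so I'll measure from the wrist and scene cameras.

```bash
python3 - <<'E'
from h import *
w=capture('wrist');h=cv2.cvtColor(w['frame'],cv2.COLOR_RGB2HSV)
for n,lo,hi in(('orange',(0,120,60),(15,255,255)),('blue',(105,100,40),(130,255,255))):
    m=cv2.inRange(h,lo,hi);k=np.zeros_like(m);k[190:330,260:330]=m[190:330,260:330]
    c=max(cv2.findContours(k,0,2)[0],key=cv2.contourArea);(u,v),r=cv2.minEnclosingCircle(c)
    print(n,u,v,r,cv2.boundingRect(c),onz(w,u,v,.112,True).round(4))
s=capture('scene');f=s['frame'][245:325,290:385]
u=cv2.resize(f[:,:,::-1],None,fx=6,fy=6,interpolation=2)
cv2.imwrite('pics/s2.png',u)
E
```

```text
orange 290.7947692871094 225.86680603027344 16.795381546020508 (274, 211, 34, 30) [ 0.5535 -0.1519  0.112 ]
blue 294.2165222167969 309.28741455078125 14.27481746673584 (280, 296, 29, 27) [ 0.583 -0.246  0.112]
```

View pics/s2.png

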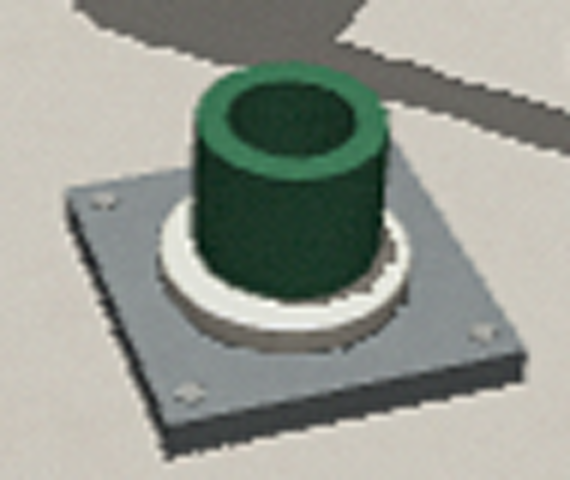

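The scene view shows the green collar upright on the white one: rim centre near (291,121), white top edges at x 161 and 410 and y 332. I'll compute the offsets.

```bash
python3 - <<'E'
from h import *
s=capture('scene')
p=lambda u,v,z:onz(s,290+(u+.5)/6-.5,245+(v+.5)/6-.5,z)
from scipy.optimize import least_squares
def fit(pts,z,r):
    P=np.array([p(*q,z)[:2] for q in pts]);q=least_squares(lambda c:np.linalg.norm(P-c,axis=1)-r,P.mean(0));return q.x.round(4),(q.fun*1000).round(1)
print('rim',fit([(194,118),(388,125),(291,62),(291,181)],.068,.029))
print('white',fit([(161,250),(410,250),(285,332),(190,300),(385,305)],.022,.038))
print('greenbot',fit([(194,235),(382,240),(290,300)],.022,.029))
print('base',(p(66,193,.012)+p(525,355,.012))/2, np.linalg.norm(p(66,193,.012)-p(525,355,.012)))
print('screws',(p(104,203,.012)+p(484,332,.012))/2)
go(.5515,-.150,.2)
E
```

```text
rim (array([0.4847, 0.0943]), array([-0.6, -0.6, -0.1, -0. ]))
white (array([0.4842, 0.0959]), array([-0.5, -0.5, -0. , -0. ,  0.1]))
greenbot (array([0.4841, 0.0909]), array([-0.6, -0.6,  0. ]))
base [0.48375435 0.09486278 0.012     ] 0.15406379195995004
screws [0.48352921 0.09232952 0.012     ]
t 6.8 pos [ 0.5696 -0.1093  0.2422] y [ 0. -0. -1.] z [0.953 0.303 0.   ] F [1.5 0.3 0.2] w 0.997
tool cm [ 3.33  4.22 -2.96]
```

>>> play_rows(
  xyz=[
    [1.7,0,-1.5],
    [1.6,0,-1.5],
    [0,3,0],
    [0,3,0],
    [0,3,0],
    [0,2.5,0],
    [0,2,0],
    [0,1.5,0],
    [0,0,0],
    [0,0,0],
  ],
  turn=[
    [0,0,0],
    [0,0,0],
    [0,0,0],
    [0,0,0],
    [0,0,0],
    [0,0,0],
    [0,0,0],
    [0,0,0],
    [0,0,0],
    [0,0,0],
  ],
  grip=[8.5,8.5,8.5,8.5,8.5,8.5,8.5,8.5,8.5,8.5],
  squeeze=40,
)

```text
clock: 7.63
position: [0.551, -0.1503, 0.092]
ee_rot: [-1.339, 0.98, -0.979]
contact_force: [0.5, -0.2, 0.4]
gripper_width: 0.997
```

>>> play_rows(
  xyz=[
    [0,0,0],
    [0,0,0],
    [0,0,0],
    [0,0,0],
    [0,0,0],
    [0,0,0],
    [0,0,0],
    [0,0,0],
    [0,0,0],
    [0,0,0],
  ],
  turn=[
    [0,0,0],
    [0,0,0],
    [0,0,0],
    [0,0,0],
    [0,0,0],
    [0,0,0],
    [0,0,0],
    [0,0,0],
    [0,0,0],
    [0,0,0],
  ],
  grip=[7.5,6.5,5.5,5,4.5,4,3.5,3,2.5,2.5],
)

```text
clock: 8.47
position: [0.5513, -0.1508, 0.0921]
ee_rot: [-1.339, 0.98, -0.981]
contact_force: [-0.9, 0.5, 4.0]
gripper_width: 0.373
```

>>> play_rows(
  xyz=[
    [0,0,0],
    [0,0,0],
    [0,0,0],
    [0,-1,0],
    [0,-2,0],
    [0,-3,0],
    [0,-3,0],
    [0,0,0],
  ],
  turn=[
    [0,0,0],
    [0,0,0],
    [0,0,0],
    [0,0,0],
    [0,0,0],
    [0,0,0],
    [0,0,0],
    [0,0,0],
  ],
  grip=[2.5,2.5,2.5,2.5,2.5,2.5,2.5,2.5],
)

```text
clock: 9.13
position: [0.5528, -0.1513, 0.1881]
ee_rot: [-1.337, 0.974, -0.986]
contact_force: [0.5, -0.3, 0.0]
gripper_width: 0.37
```

```bash
python3 - <<'E'
from h import *
go(.4844,.094,.22)
w=capture('wrist');save(w,'w6.png')
E
```

```text
t 9.13 pos [ 0.5528 -0.1513  0.1881] y [ 0.007 -0.003 -1.   ] z [0.953 0.302 0.005] F [ 0.5 -0.3  0. ] w 0.37
tool cm [-25.43  -3.31   0.92]
```

View pics/w6.png

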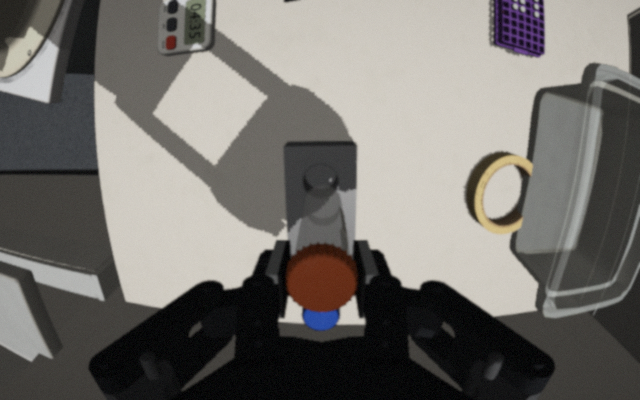

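The orange cap is held at (321,277), the tube is lifted clear, and the blue cap is still in place behind it. Now I'll carry the tube to the stand.

>>> play_rows(
  xyz=[
    [0,-2,0],
    [0,-1,0],
    [-2,0,0.1],
    [-3,0,0.1],
    [-3.5,0,0.1],
    [-3.5,0,0.1],
    [-3.5,0,0.1],
    [-3.5,0,0.1],
    [-3,0,0.1],
    [-2,0,0.1],
  ],
  turn=[
    [0,0,0],
    [0,0,0],
    [0,0,0],
    [0,0,0],
    [0,0,0],
    [0,0,0],
    [0,0,0],
    [0,0,0],
    [0,0,0],
    [0,0,0],
  ],
  grip=[2.5,2.5,2.5,2.5,2.5,2.5,2.5,2.5,2.5,2.5],
)

```text
clock: 10.02
position: [0.4851, 0.0828, 0.2116]
ee_rot: [-1.339, 0.98, -0.979]
contact_force: [0.8, 0.1, -0.3]
gripper_width: 0.373
```

>>> play_rows(
  xyz=[
    [-1,0,0],
    [-0.4,0,0],
    [0,0,0],
    [0,0,0],
  ],
  turn=[
    [0,0,0],
    [0,0,0],
    [0,0,0],
    [0,0,0],
  ],
  grip=[2.5,2.5,2.5,2.5],
)

```text
clock: 10.35
position: [0.4823, 0.0931, 0.2116]
ee_rot: [-1.339, 0.98, -0.98]
contact_force: [-0.5, -1.4, -1.2]
gripper_width: 0.368
```

```bash
python3 - <<'E'
from h import *
go(.4844,.094,.19)
w=capture('wrist');s=capture('scene')
h=cv2.cvtColor(w['frame'],cv2.COLOR_RGB2HSV);m=cv2.inRange(h,(0,120,60),(15,255,255));k=np.zeros_like(m);k[220:330,270:370]=m[220:330,270:370]
c=max(cv2.findContours(k,0,2)[0],key=cv2.contourArea);(u,v),r=cv2.minEnclosingCircle(c)
print('cap',u,v,r,cv2.boundingRect(c),onz(w,u,v,sense()['position'][2]+.028,True))
save(w,'a.png');save(s,'b.png')
a=cv2.resize(cv2.imread('pics/a.png')[120:320,220:420],(400,400),interpolation=2)
b=cv2.resize(cv2.imread('pics/b.png')[150:330,280:380],(330,594),interpolation=2)
o=np.zeros((594,730,3),np.uint8);o[:400,:400]=a;o[:,400:]=b;cv2.imwrite('pics/w7.png',o)
E
```

```text
t 10.35 pos [0.4823 0.0931 0.2116] y [-0. -0. -1.] z [ 0.953  0.302 -0.   ] F [-0.5 -1.4 -1.2] w 0.368
tool cm [-0.02  2.16  0.23]
cap 321.03076171875 277.7493591308594 35.91740036010742 (287, 247, 70, 64) [0.48191207 0.09682158 0.23963241]
```

View pics/w7.png

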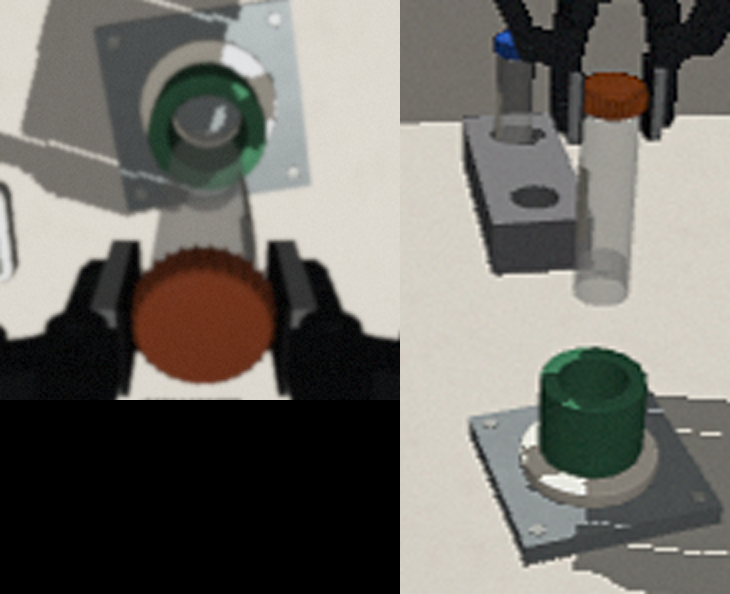

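The tube hangs upright over the stand. Its foot is near (601,290) in the scene crop and (206,172) in the wrist crop, and the collar rim is near (207,125).

```bash
python3 - <<'E'
from h import *
w=capture('wrist');s=capture('scene')
print('foot scene',onz(s,280+601/3.3-.3,150+291/3.3-.3,.1235),'cap scene top',onz(s,280+615/3.3-400/3.3-.3,150+84/3.3-.3,.2395) ,)
print('foot scene fix',onz(s,280+201/3.3-.3,150+291/3.3-.3,.1235))
print('rim scene',onz(s,280+193.5/3.3-.3,150+378/3.3-.3,.068))
print('foot wrist',onz(w,220+205/2,120+178/2,.1235,True),'rim wrist',onz(w,220+207/2,120+125/2,.068,True))
E
```

```text
foot scene [0.27806279 0.05646802 0.1235    ] cap scene top [0.48125527 0.09374355 0.2395    ]
foot scene fix [0.48271058 0.09400108 0.1235    ]
rim scene [0.48430841 0.09352227 0.068     ]
foot wrist [0.4853848  0.08902203 0.1235    ] rim wrist [0.48409754 0.0967375  0.068     ]
```

>>> play_rows(
  xyz=[
    [0,0,0.15],
    [0,2,0],
    [0,2,0],
    [0,1,0],
    [0,1,0],
    [0,1,0],
    [0,1,0],
    [0,0,0],
  ],
  turn=[
    [0,0,0],
    [0,0,0],
    [0,0,0],
    [0,0,0],
    [0,0,0],
    [0,0,0],
    [0,0,0],
    [0,0,0],
  ],
  grip=[2.5,2.5,2.5,2.5,2.5,2.5,2.5,2.5],
)

```text
clock: 11.22
position: [0.4829, 0.0942, 0.1301]
ee_rot: [-1.34, 0.982, -0.979]
contact_force: [0.2, -0.4, -1.2]
gripper_width: 0.369
```

>>> play_rows(
  xyz=[
    [0,0.8,0],
    [0,0.8,0],
    [0,0.8,0],
    [0,0,0],
  ],
  turn=[
    [0,0,0],
    [0,0,0],
    [0,0,0],
    [0,0,0],
  ],
  grip=[2.5,2.5,2.5,2.5],
)

```text
clock: 11.55
position: [0.4828, 0.0943, 0.1061]
ee_rot: [-1.34, 0.982, -0.979]
contact_force: [-0.8, -0.0, -0.6]
gripper_width: 0.373
```

>>> play_rows(
  xyz=[
    [0,0.5,0],
    [0,0.4,0],
    [0,0.3,0],
    [0,0.1,0],
    [0,0,0],
  ],
  turn=[
    [0,0,0],
    [0,0,0],
    [0,0,0],
    [0,0,0],
    [0,0,0],
  ],
  grip=[2.5,2.5,2.5,2.5,2.5],
)

```text
clock: 11.97
position: [0.4834, 0.0943, 0.0946]
ee_rot: [-1.339, 0.98, -0.98]
contact_force: [-0.4, 0.0, -0.1]
gripper_width: 0.371
```

>>> play_rows(
  xyz=[
    [0,0.2,0],
    [0,0,0],
    [0,0,0],
    [0,0,0],
    [0,0,0],
    [0,0,0],
    [0,0,0],
    [0,0,0],
    [0,0,0],
    [0,0,0],
  ],
  turn=[
    [0,0,0],
    [0,0,0],
    [0,0,0],
    [0,0,0],
    [0,0,0],
    [0,0,0],
    [0,0,0],
    [0,0,0],
    [0,0,0],
    [0,0,0],
  ],
  grip=[2.5,2.5,3.5,4.2,5,6,7,8,8.5,8.5],
)

```text
clock: 12.8
position: [0.4835, 0.0943, 0.0928]
ee_rot: [-1.339, 0.98, -0.98]
contact_force: [-0.1, 0.3, 0.1]
gripper_width: 0.996
```

>>> play_rows(
  xyz=[
    [0,0,0],
    [0,-1,0],
    [0,-2,0],
    [0,-3,0],
    [0,-3,0],
    [0,-3,0],
    [3,0,0],
    [4,0,0],
    [3,0,0],
    [0,0,0],
  ],
  turn=[
    [0,0,0],
    [0,0,0],
    [0,0,0],
    [0,0,0],
    [0,0,0],
    [0,0,0],
    [0,0,0],
    [0,0,0],
    [0,0,0],
    [0,0,0],
  ],
  grip=[8.5,8.5,8.5,8.5,8.5,8.5,8.5,8.5,8.5,8.5],
)

```text
clock: 13.63
position: [0.5147, -0.0051, 0.2135]
ee_rot: [-1.339, 0.981, -0.984]
contact_force: [-0.6, 0.7, -0.3]
gripper_width: 0.994
```

```bash
python3 - <<'E'
from h import *
go(.4844,.094,.19)
w=capture('wrist');s=capture('scene')
save(w,'a.png');save(s,'b.png')
a=cv2.resize(cv2.imread('pics/a.png'),(400,250))
b=cv2.resize(cv2.imread('pics/b.png')[150:330,280:380],(330,594),interpolation=2)
o=np.zeros((594,730,3),np.uint8);o[:250,:400]=a;o[:,400:]=b;cv2.imwrite('pics/w8.png',o)
E
```

```text
t 13.63 pos [ 0.5147 -0.0051  0.2135] y [ 0.001 -0.001 -1.   ] z [0.954 0.299 0.   ] F [-0.6  0.7 -0.3] w 0.994
tool cm [-10.37   2.33   0.07]
```

View pics/w8.png

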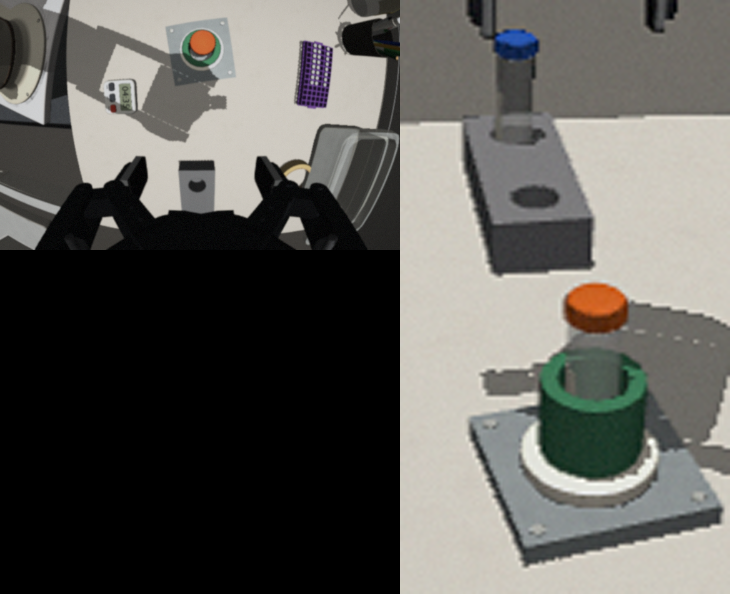

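The tube stands in the collars with its cap top near (596,303) in the scene crop. The green collar is seated and the blue tube is still in its well. I'll check the cap height numerically, then hand in.

```bash
python3 - <<'E'
from h import *
s=capture('scene');w=capture('wrist')
a=ray(s,280+196.5/3.3-.3,150+302/3.3-.3);
h=cv2.cvtColor(w['frame'],cv2.COLOR_RGB2HSV);m=cv2.inRange(h,(0,150,140),(15,255,255));k=np.zeros_like(m);k[30:110,290:360]=m[30:110,290:360]
c=max(cv2.findContours(k,0,2)[0],key=cv2.contourArea);(u,v),r=cv2.minEnclosingCircle(c);b=ray(w,u,v,True)
t=np.linalg.lstsq(np.c_[a[1],-b[1]],b[0]-a[0],rcond=None)[0];p,q=a[0]+a[1]*t[0],b[0]+b[1]*t[1]
print('cap top tri',(p+q)/2,'gap',np.linalg.norm(p-q),'onz',onz(s,280+196.5/3.3-.3,150+302/3.3-.3,.12))
finish_job()
E
```

```text
cap top tri [0.48512318 0.09548473 0.1174707 ] gap 0.0010224048366055992 onz [0.484301   0.09927062 0.12      ]
the job is handed in; nothing more can be done
```

The job is handed in, at about 14 s of the 54 s allowed. I set the green collar back on the white one and stood the orange-capped tube down through both. Then I let go and moved the arm clear. `finish_job()` reports no verdict, so what follows is from my own checks.

- **Collars:** after I placed the green collar and before loading the tube, the scene camera put both collars and the base socket within about 3 mm of each other. One measurement disagreed a little: the green collar's lower edge fitted about 5 mm off the white collar, while its rim fitted within 2 mm. I did not measure the collars again after the tube went in. In the last picture they look seated and upright.
- **Orange tube:** two views put the cap top at (0.485, 0.095, 0.117) m. That is about 2 mm from the socket axis and within 3 mm of the expected height of 0.120 m, so the foot is on or very near the socket floor. The scene view alone, cast at 0.120 m, gave y about 4 mm farther out. The descent met almost no force.
- **Blue tube:** it was still standing in its well in the last picture; I did not measure its position again at the end.

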